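Pin the welding jig's sliding carriage

ROBOT

A 6-joint arm with a two-finger parallel gripper is mounted at the origin on the work surface. World frame = base frame: x ahead of the robot, y to its left, z up, the work surface at z = 0. Lengths are in m, angles in rad, forces in N, time in s.
With the tool pointing down it reaches from about 0.3 to 0.85 m from the base axis. Payload 4.2 kg.
Tool frame: the origin (TCP) lies at the very end of the fingers, on their centre line; the grasp point (between the pads) lies 19 mm behind it (arm.tcp_to_grasp is the distance from the TCP to the grasp point, in m); z points along the fingers, y is the line along which they close (so a half turn about z gives the same grasp; the last joint's range is limited). The gripper opens to 91 mm and grips with 3 to 60 N. Pads are 32 mm wide; open, the fingers measure 118 mm over their backs; the gripper's body (76 mm by 178 mm) begins 60 mm behind the grasp point.
Start: joints at [1.212, 0.32, 1.565, -0, 1.257, -0.02], TCP at [0.191, 0.542, 0.214] pointing down, gripper open.
Joint ranges: [-3.11, 3.11], [-0.84, 2.01], [0.21, 2.61], [-1.34, 4.49], [0.05, 2.63], [-2.56, 2.56]. Speed limits (rad/s): [2.57, 2.57, 3.14, 3.14, 3.14, 3.14].

INTERFACE

Orientations are given as [roll, pitch, yaw] about the fixed x, y, z axes, in that order (R = Rz(yaw) Ry(pitch) Rx(roll)).
In Python, from workcell import arm, snapshot, get_calibration, finder gives the robot as it stands. The module is installed in compiled form; this text tells all that it offers.
- The arm moves only by the tool play_rows, never from a script. Its argument "targets" is a list that holds one entry, the list of rows, each a list of 6 numbers: the shift along the world's x, y, z in cm, then the turn, a rotation vector about the world's x, y, z in rad. A call has 1 to 8 rows; each row shifts and turns the commanded pose from where the row before left it; what a row does not reach is not made up. A row lasts 1/8 s, in which the tool goes at most 62.5 mm and 10.7 degrees, less where a joint would pass 70% of its speed; a pose out of reach is approached as far as the arm can. A call is refused whole if a number of a shift passes 6.25 or a number of a turn 0.188, either way. A call with a gripper value outside its range is refused whole. "hand" is the gripper's target within -1 to 1 (fully open at 1, half-way at 0, shut at -1), set as the call begins (left out, the last holds). The fingers move at their own pace and stop on an object; "grip_force" is the grip in N (left out, the last holds). Time passes only in rows, so rows that do not move let the fingers close. It gives the time, the measured TCP pose, the force, the opening and the grip force at its end, in the units of the state.
- arm.get_state(): the state, without advancing time (a new reading comes with each control period).
- snapshot(name): name is "scene" or "side" or "wrist"; returns the picture (384x512x3 uint8, red, green, blue); there is no depth.
- get_calibration(name): a dict with "K" (3x3 intrinsics, pixels), "eye" and "rotation" of the camera in the world. Camera axes: x right, y down, z forward; pixel columns grow to the right and rows downward; lengths in m; the calibration is good to about 2 mm. A picture is of the moment at which its call begins: read the wrist's pose just before it. get_calibration takes no time and is no camera call; for the wrist camera it gives the pose at the moment of the call.
- arm.job_done(): hands the job in; it is judged then, once.
Trained networks look in the newest picture that a camera, given by its name, has taken for a name from the list of things; names that differ only in an ending like _2 or _b are one class to them, and where a whole thing is asked for, a point or a joint stands for the part that bears it (a point fixed in the world has none). Each returns a list of dicts, best first, with "conf" (0 to 1); they miss things now and then, are a little off and sometimes report something else, mostly with a low value. They report only what shows in the picture. A call takes as long as a camera call.
- finder.look_for(camera, thing): "extent" ([centre column, centre row, width, height] in pixels, round what is visible of it).
- finder.masks_of(camera, thing): "region" (384x512 bool, what is visible of it) and "extent" ([centre column, centre row, width, height] in pixels, round what is visible of it).
- finder.mark_of(camera, thing): "pixel" ([row, column] in pixels: a listed point, or the origin of a listed thing).
The state is a dict: "time_s": time; "joint_pos": joint angles; "joint_velocities": joint speeds; "joint_torque": joint torques, N m; "tcp_pos": TCP position; "eef_rot": TCP orientation; "force": force on the tool from outside, world axes, zero at the start; "moment": the same for the moment, N m; "width": opening from 0.0 (shut) to 1.0 (fully open); "gripper_force": force on a finger pad.
Only numpy, scipy, OpenCV 4.12 (cv2) and the standard library are available. Lean on these libraries where they do the work, as an engineer would, in place of code of your own. Each camera call takes 0.05 s, during which the arm holds its last target. There are 200 camera calls.

TASK

Slide the carriage of the welding jig fully home, so that the hole in its ear lines up with the holes in the two fixed ears, then take the steel pin from its stand and push it nose first from the robot's side through all three ears until its collar sits against the near ear, and let go. The black clamp knob may have been left tight, which you cannot see: if the carriage jams on the way, back it off a little, turn the knob anticlockwise and try again. Leave the other things on the bench where they are.

Things in the scene. Friction and masses are not known exactly. Their poses are not given: they have to be found in the camera images.
- jig: Steel welding jig fixed to the bench. Origin: on the bench, midway between two fixed ears; z up, y = the way the carriage slides home, x = the way the pin goes in (roughly away from the robot). Base plate 10 mm thick, x -50..50, y -210..30 mm. Ears at y 0, x -19..-9 and 9..19 mm, 34 mm wide, tops 78 mm high, each with a 15 mm round hole along x, 60 mm up; the carriage's ear fits between.
- hole_near (a point): Centre of the hole in the near fixed ear, on the face towards the robot: jig x -19, y 0, z 60 mm. Axes as the jig.
- hole_far (a point): Centre of the hole in the far fixed ear, on the face away from the robot: jig x 19, y 0, z 60 mm. Axes as the jig.
- carriage (a joint): Travel of the carriage along the jig's y, m: starts between 0 and 0.06; 0.120 is home at the stop, all holes aligned. Slides with about 2 N of friction and stays where left. With the clamp knob tight it runs free up to 0.080 and jams there; pressing on keeps the lock tight, so back off some 30 mm before turning the knob.
- ear_hole (a point): Centre of the 15 mm hole in the carriage's own upright ear (12 mm thick, 30 mm wide, top 76 mm above the bench). It coincides with jig (0, 0, 60 mm) when home. Axes as the jig.
- post_top (a point): Centre of the top of the carriage's grip post, 96 mm up and 60 mm behind ear_hole along the jig's y. The post is an upright steel block 30 mm along the jig's x and 18 mm along its y, free from 45 to 96 mm above the bench.
- knob_top (a point): Centre of the top of the round black knob, 77 mm up, axis upright at jig x 70, y -70 mm, on a grey housing (jig x 32..106, y -115..-25, 43 mm high). 44 mm across, grip it 51 to 77 mm up. Tight or loose looks alike. 1.3 rad of turn in all, 0.05 N m; anticlockwise from above loosens: 1.1 rad always frees the carriage; turning past the stop only slips in the fingers.
- stand: Pin stand: a wooden base 100 x 60 x 10 mm on two thin steel V-supports, fixed to the bench. Origin: on the bench below the pin's collar; the pin lies along its x, axis 60 mm high, the supports at x 5 and 63 mm are 6 mm thick, about 28 mm wide and reach up to 63 mm.
- pin: Steel pin lying level in the stand: round rod 12 mm thick, 135 mm long, about 0.13 kg, with a collar 26 mm across and 5 mm thick. Origin: on the axis at the collar's front face; x points to the nose. 85 mm of rod ahead of the origin, its last 8 mm tapering to 5 mm; 45 mm of free tail behind the collar, overhanging the stand, to be gripped from above. May be turned about its own axis.
- pin_nose (a point): Tip of the pin's nose, 85 mm ahead of its origin.
- pin_tail (a point): End of the pin's tail, 50 mm behind its origin.
- cup: Bystander: lidded take-away cup, 82 mm wide, 118 mm tall, standing; leave it.
- spray_can: Bystander: spray can, 64 mm wide, 190 mm tall, standing; leave it.
- hammer: Bystander: hammer lying on the bench; leave it.
- wrench: Bystander: flat wrench lying on the bench on the robot's side of the jig; leave it.
- brush: Bystander: brush lying on the bench; leave it.
- jar: Bystander: jar with a dark lid, 70 mm wide, 90 mm tall; leave it.
- bar_offcut: Bystander: square steel bar offcut, 110 x 20 x 20 mm, lying on the bench; leave it.
- wood_offcut: Bystander: pale wood offcut, 140 x 60 x 35 mm, lying on the bench; leave it.

How it is judged:
On the way, in this order (a step that is already met when the one before it is completed fails the run):
1. the carriage is fully home (value of joint carriage above 0.116 m), for 0.2 s.
2. the pin's nose is out through the far ear (x of pin_nose in the frame of hole_far above 0.004 m and y of pin_nose in the frame of hole_far between -0.008 and 0.008 m and z of pin_nose in the frame of hole_far between -0.008 and 0.008 m), for 0.1 s.
At the end, for the whole second after the job is handed in: Carriage within 4 mm of home; pin through all three ears from the robot's side, collar face within 6 mm of the near ear and 5 mm of the hole axis sideways and up or down, nose over 30 mm beyond the far ear, axis within 0.12 rad of the holes', released and at rest (value of joint carriage above 0.116 m and x of pin in the frame of hole_near above -0.006 m and x of pin_nose in the frame of hole_far above 0.03 m and angle between the x axis of pin and the x axis of jig, either way round below 0.12 rad and y of pin in the frame of hole_near between -0.005 and 0.005 m and z of pin in the frame of hole_near between -0.005 and 0.005 m and linear speed of pin below 0.02 m/s); the robot touches nothing.
It fails at once if a bystander was moved more than 30 mm (distance of any of cup, spray_can, hammer, wrench, brush, jar, bar_offcut, wood_offcut from where it was at the start of the episode above 0.03 m).
It also fails if it takes over 72 s, if anything falls off the work surface, if the arm or the gripper's body presses on something with over 40 N, if the wrist force passes 120 N, or if a joint passes its speed limit or range.

## Working session

There is one attempt and no reset: what is moved stays moved. The work goes in short steps, Python scripts to look and compute and a tool call to move; the robot and the scene stay as the last step left them, time stands still between calls to the robot, and variables do not carry over. Pictures are saved under pics/ and viewed, at most 10 in all, crops included, and the job is handed in when it is done.

Besides the shell and the picture viewer there is one more tool, called after "Emit:" as name([rows], argument=value, ...), one row to a line, values as JSON. play_rows: Moves the arm, as the interface text tells. Its arguments: {"type":"object","properties":{"targets":{"type":"array"},"hand":{"type":"number"},"grip_force":{"type":"number"}},"required":["targets"]}

```bash
mkdir -p pics
cat > h.py <<'E'
import numpy as np, cv2
from workcell import arm, snapshot, get_calibration, finder
def ray(cam,px,cal=None):
    c=cal or get_calibration(cam); K=np.array(c["K"]);R=np.array(c["rotation"]);e=np.array(c["eye"])
    d=R@np.linalg.inv(K)@np.array([px[1],px[0],1.0]); return e,d/np.linalg.norm(d)
def atz(cam,px,z,cal=None):
    e,d=ray(cam,px,cal); return e+d*(z-e[2])/d[2]
def tri(rs):
    A=0;b=0
    for e,d in rs:
        P=np.eye(3)-np.outer(d,d);A=A+P;b=b+P@e
    return np.linalg.solve(A,b)
def proj(cam,p,cal=None):
    c=cal or get_calibration(cam); q=np.array(c["K"])@(np.array(c["rotation"]).T@(np.array(p)-np.array(c["eye"])));return q[:2]/q[2]
def save(n,im): cv2.imwrite("pics/"+n+".png",cv2.cvtColor(im,cv2.COLOR_RGB2BGR))
E
python3 - <<'E'
from h import *
s=arm.get_state(); print(s["tcp_pos"],s["eef_rot"],s["time_s"],arm.tcp_to_grasp)
for c in("scene","side"):
    k=get_calibration(c); print(c,np.round(k["eye"],3),np.round(k["K"],0).tolist())
Z=dict(hole_near=.06,hole_far=.06,ear_hole=.06,post_top=.096,knob_top=.077,pin=.06,pin_nose=.06,pin_tail=.06,stand=0,jig=0)
im=[]
for c in("scene","side"):
    im.append(snapshot(c))
    for t,z in Z.items():
        for m in finder.mark_of(c,t)[:2]:
            print(c,t,round(m["conf"],2),np.round(m["pixel"],1),np.round(atz(c,m["pixel"],z),4))
save("scene",im[0]);save("side",im[1])
print(arm.get_state()["time_s"])
E
```

```text
[0.19093507 0.54183544 0.21314686] [-3.13985887e+00 -4.16429459e-06  2.80279767e+00] 0.0 0.0188
scene [1.179 0.359 1.183] [[446.0, 0.0, 257.0], [0.0, 446.0, 189.0], [0.0, 0.0, 1.0]]
side [0.444 0.793 0.841] [[429.0, 0.0, 252.0], [0.0, 429.0, 194.0], [0.0, 0.0, 1.0]]Traceback (most recent call last):
  File "<stdin>", line 11, in <module>
  File "h.py", line 7, in atz
    e,d=ray(cam,px,cal); return e+d*(z-e[2])/d[2]
                                             ~^^^
IndexError: invalid index to scalar variable.
```

```bash
ls pics
python3 - <<'E'
s=open('h.py').read()
s=s.replace('import numpy as np, cv2','import numpy as np, cv2\nfrom scipy.spatial.transform import Rotation as Ro')
s=s.replace('np.array(c["rotation"])','rot(c)')
s+='''
def rot(c):
    r=np.array(c["rotation"]); return r if r.shape==(3,3) else Ro.from_euler("xyz",r).as_matrix() if r.size==3 else Ro.from_quat(r).as_matrix()
'''
open('h.py','w').write(s)
E
cat > look.py <<'E'
from h import *
k=get_calibration("scene");print(k["rotation"],get_calibration("wrist"),rot(k)[:,2])
Z=dict(hole_near=.06,hole_far=.06,ear_hole=.06,post_top=.096,knob_top=.077,pin=.06,pin_nose=.06,pin_tail=.06,stand=0,jig=0)
im=[]; M={}
for c in("scene","side"):
    im.append(snapshot(c))
    for t,z in Z.items():
        for m in finder.mark_of(c,t)[:1]:
            M.setdefault(t,[]).append(ray(c,m["pixel"]))
            print(c,t,round(m["conf"],2),np.round(m["pixel"],1),np.round(atz(c,m["pixel"],z),4))
for t,r in M.items():
    if len(r)>1: print(t,np.round(tri(r),4))
save("scene",im[0]);save("side",im[1])
print(arm.get_state()["time_s"])
E
python3 look.py
```

```text
[-2.57439702 -0.00827246  2.03231698] {'K': array([[270.31287918,   0.        , 252.31589167],
       [  0.        , 270.31287918, 190.02248   ],
       [  0.        ,   0.        ,   1.        ]]), 'eye': array([0.12722614, 0.56484578, 0.38431068]), 'rotation': array([2.89798842, 0.0029246 , 1.23190312])} [-0.48416484 -0.23300428 -0.84338213]
scene hole_near 0.72 [190.1 260.6] [0.5347 0.0611 0.06  ]
scene hole_far 0.59 [201.1 255.8] [0.5753 0.0654 0.06  ]
scene ear_hole 0.76 [188.5 230.8] [ 0.5697 -0.0208  0.06  ]
scene post_top 0.75 [172.8 213.9] [ 0.5632 -0.0792  0.096 ]
scene knob_top 0.56 [207.9 225.7] [0.6434 0.0031 0.077 ]
scene pin 0.57 [212.4 348.1] [0.4893 0.3208 0.06  ]
scene pin_nose 0.64 [235.9 340.8] [0.5698 0.3287 0.06  ]
scene pin_tail 0.62 [197.1 348.2] [0.4402 0.3031 0.06  ]
scene stand 0.83 [220.8 342.3] [0.4877 0.3132 0.    ]
scene jig 0.64 [208.9 257.3] [0.5658 0.0662 0.    ]
side hole_near 0.92 [204.6 253. ] [0.5335 0.0615 0.06  ]
side hole_far 0.82 [201.9 233.7] [0.5828 0.0586 0.06  ]
side ear_hole 0.75 [182.9 243.2] [ 0.569  -0.0129  0.06  ]
side post_top 0.86 [157.3 246.9] [ 0.5675 -0.0748  0.096 ]
side knob_top 0.5 [178.  216.1] [ 0.6387 -0.0042  0.077 ]
side pin 0.7 [293.1 260.3] [0.4862 0.311  0.06  ]
side pin_nose 0.79 [293.7 217. ] [0.5753 0.3242 0.06  ]
side pin_tail 0.68 [293.6 283.2] [0.4387 0.3059 0.06  ]
side stand 0.57 [310.8 256.9] [ 0.4917  0.3187 -0.    ]
side jig 0.72 [222.6 241.7] [ 0.5612  0.0726 -0.    ]
hole_near [0.5338 0.0606 0.0587]
hole_far [0.5809 0.0681 0.0702]
ear_hole [ 0.5687 -0.0209  0.0547]
post_top [ 0.5661 -0.0767  0.097 ]
knob_top [6.404e-01 3.000e-04 7.730e-02]
pin [0.4885 0.3179 0.0646]
pin_nose [0.574  0.3289 0.0678]
pin_tail [0.4384 0.3033 0.0566]
stand [ 0.4899  0.3155 -0.0005]
jig [ 0.562   0.0646 -0.0085]
1.2
```

```bash
python3 -c "
import cv2
a=cv2.imread('pics/scene.png')[130:290,170:390];b=cv2.imread('pics/side.png')[120:330,170:340]
cv2.imwrite('pics/sc2.png',cv2.resize(a,None,fx=3.5,fy=3.5,interpolation=2));cv2.imwrite('pics/si2.png',cv2.resize(b,None,fx=2.8,fy=2.8,interpolation=2))"
```

```text
(no output)
```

View pics/scene.png

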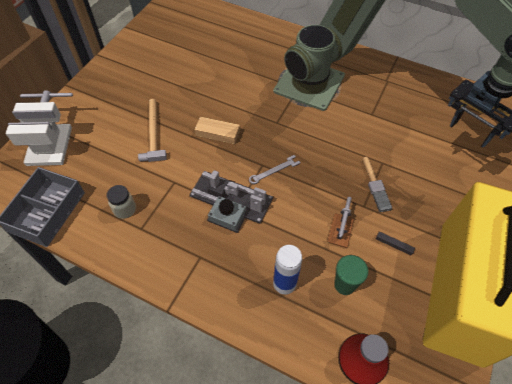

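View pics/si2.png

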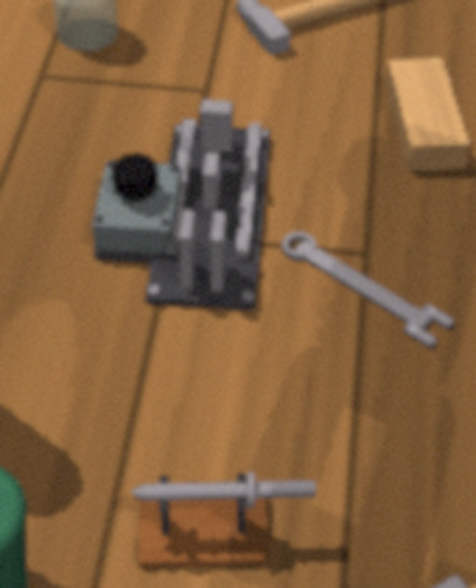

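```bash
cat > fit.py <<'E'
from h import *
from scipy.optimize import least_squares
JP=dict(hole_near=(-.019,0,.06),hole_far=(.019,0,.06),knob_top=(.07,-.07,.077),jig=(0,0,0))
def jw(p,v): # p=x,y,yaw
    c,s=np.cos(p[2]),np.sin(p[2]); return np.array([p[0]+c*v[0]-s*v[1],p[1]+s*v[0]+c*v[1],v[2]])
def model(t,p):
    if t in JP: return jw(p[:3],JP[t])
    if t=="ear_hole": return jw(p[:3],(0,p[3],.06))
    if t=="post_top": return jw(p[:3],(0,p[3]-.06,.096))
PP=dict(pin=(0,0,.06),pin_nose=(.085,0,.06),pin_tail=(-.05,0,.06),stand=(0,0,0))
def fit(obs,kind,p0):
    f=model if kind=="jig" else lambda t,p: jw(p,PP[t])
    def res(p): return np.concatenate([(proj(c,f(t,p),cal)-np.array(px)[::-1])*w*cal["K"][0][0]**-1*430 for c,t,px,w,cal in obs])
    r=least_squares(res,p0,loss="soft_l1",f_scale=1.5); return r.x,res(r.x).reshape(-1,2)
def observe(cams,things):
    o=[]
    for c in cams:
        cal=get_calibration(c); snapshot(c) if c!="wrist" else save("w",snapshot(c))
        for t in things:
            m=finder.mark_of(c,t)
            if m and m[0]["conf"]>.35: o.append((c,t,m[0]["pixel"],1.0,cal))
    return o
JT=["hole_near","hole_far","knob_top","jig","ear_hole","post_top"];PT=["pin","pin_nose","pin_tail","stand"]
def report(o,kind,p0):
    p,r=fit(o,kind,p0); print(kind,np.round(p,4)); 
    for a,b in zip(o,r): print("  ",a[0],a[1],np.round(b,1))
    return p
E
python3 - <<'E'
from fit import *
o=observe(["scene","side"],JT+PT)
p=report([a for a in o if a[1] in JT],"jig",[.56,.065,.1,-.08])
for t in JT: print(t,np.round(model(t,p),4))
q=report([a for a in o if a[1] in PT],"pin",[.488,.315,.15])
for t,z in(("spray_can",.0),("cup",0),("wrench",0),("bar_offcut",0)):
    for c in("scene","side"):
        for m in finder.look_for(c,t)[:1]: print(c,t,m["extent"],np.round(atz(c,[m["extent"][1]+m["extent"][3]*.35,m["extent"][0]],0),3))
print(arm.get_state()["time_s"])
E
```

```text
jig [ 0.5598  0.0638  0.0368 -0.081 ]
   scene hole_near [-0.   0.2]
   scene knob_top [-0.9 -1.4]
   scene jig [ 0.6 -1.5]
   scene ear_hole [0.1 0.9]
   scene post_top [2.6 0.3]
   side hole_near [-0.3  1.5]
   side hole_far [0.4 3.4]
   side knob_top [-1.2 -0.3]
   side jig [-0.4 -3.3]
   side ear_hole [ 1.2 -1.5]
   side post_top [-0.8 -1.4]
hole_near [0.5408 0.0631 0.06  ]
hole_far [0.5788 0.0645 0.06  ]
knob_top [ 0.6323 -0.0036  0.077 ]
jig [0.5598 0.0638 0.    ]
ear_hole [ 0.5628 -0.0172  0.06  ]
post_top [ 0.565  -0.0772  0.096 ]
pin [0.4886 0.3143 0.1099]
   scene pin [-3.7  1.9]
   scene pin_nose [ 0.3 -0.5]
   scene pin_tail [0.3 3. ]
   scene stand [-2.8  0.7]
   side pin [0.1 2.3]
   side pin_nose [4.4 0.5]
   side pin_tail [0.3 0.2]
   side stand [ 0.  -0.9]
scene spray_can [288.8, 269.8, 30.8, 43.6] [0.744 0.252 0.   ]
side spray_can [146.2, 242.5, 44.3, 75.6] [0.763 0.244 0.   ]
scene cup [351.9, 273.9, 36.0, 37.5] [0.671 0.41  0.   ]
side cup [160.9, 314.1, 44.9, 54.8] [0.684 0.396 0.   ]
side wrench [302.8, 223.9, 51.6, 40.6] [0.402 0.103 0.   ]
scene bar_offcut [394.8, 242.9, 38.5, 22.9] [ 0.512  0.484 -0.   ]
side bar_offcut [248.2, 368.9, 13.6, 30.1] [0.491 0.467 0.   ]
2.7
```

Emit:
play_rows([
  [[3.1,-5.2,0,0,0,-0.1],[3.1,-5.2,0,0,0,-0.1],[3.1,-5.2,0,0,0,-0.1],[3.1,-5.2,0,0,0,-0.1],[3.1,-5.2,0,0,0,-0.1],[3.1,-5.2,0,0,0,-0.1],[3.1,-5.2,0,0,0,-0.1],[3.1,-5.2,0,0,0,-0.1]],
], hand=0.2)

```text
time_s: 3.7
tcp_pos: [0.44, 0.1246, 0.2143]
eef_rot: [3.14, -0.0, 1.999]
force: [0.7, 1.0, 0.6]
width: 0.597
gripper_force: 0.0
```

Emit:
play_rows([
  [[3.1,-5.2,0,0,0,-0.1],[3.1,-5.2,0,0,0,-0.1],[3.1,-5.0,0,0,0,-0.1],[3.1,-4.8,0,0,0,-0.1],[0,0,0,0,0,0],[0,0,0,0,0,0]],
])

```text
time_s: 4.45
tcp_pos: [0.5626, -0.0754, 0.2137]
eef_rot: [-3.141, -0.001, 1.603]
force: [-0.1, 1.0, 0.8]
width: 0.6
gripper_force: 0.0
```

Run:
```python
from fit import *
s=arm.get_state();print(s["tcp_pos"],s["eef_rot"],s["time_s"],s["force"],s["joint_pos"],s["width"])
o=observe(["wrist"],JT)
p=report(o,"jig",[.56,.065,.04,-.08])
o2=observe(["scene","side"],JT)
p=report(o+o2,"jig",[.56,.065,.04,-.08])
for t in JT: print(t,np.round(model(t,p),4))
```

```text
[ 0.56259828 -0.07539416  0.21365844] [-3.14055913e+00 -7.02596439e-04  1.60282439e+00] 4.45 [-0.10992941  0.99267184  0.75896279] [-1.53773590e-01  3.08812380e-01  1.58118452e+00  5.25954943e-04
  1.25274133e+00 -1.85966783e-01] 0.6002430116789601
jig [ 0.5598  0.0654  0.0281 -0.0818]
   wrist hole_near [ 2.9 -0.7]
   wrist hole_far [-3.7  3.8]
   wrist knob_top [-5.3  0.2]
   wrist jig [ 0.1 -2.5]
   wrist ear_hole [ 0.6 -1.6]
   wrist post_top [1.  1.5]
jig [ 0.56    0.0652  0.0295 -0.0814]
   wrist hole_near [ 3.2 -0.4]
   wrist hole_far [-3.4  4. ]
   wrist knob_top [-4.9  0.3]
   wrist jig [ 0.4 -2.3]
   wrist ear_hole [ 1.1 -1.8]
   wrist post_top [1.7 1.2]
   scene hole_near [1.  0.7]
   scene hole_far [-0.2 -1.1]
   scene knob_top [-0.5 -0.8]
   scene jig [ 3.1 -2.1]
   scene ear_hole [ 2.7 -0.7]
   side hole_near [-1.6  1.2]
   side hole_far [2.6 4.3]
   side knob_top [-1.1  0. ]
   side jig [-0.7 -2. ]
   side ear_hole [ 5.3 -1.8]
   side post_top [ 0.3 -1. ]
hole_near [0.541  0.0647 0.06  ]
hole_far [0.579  0.0658 0.06  ]
knob_top [ 0.632  -0.0027  0.077 ]
jig [0.56   0.0652 0.    ]
ear_hole [ 0.5624 -0.0162  0.06  ]
post_top [ 0.5642 -0.0761  0.096 ]
```

View pics/w.png

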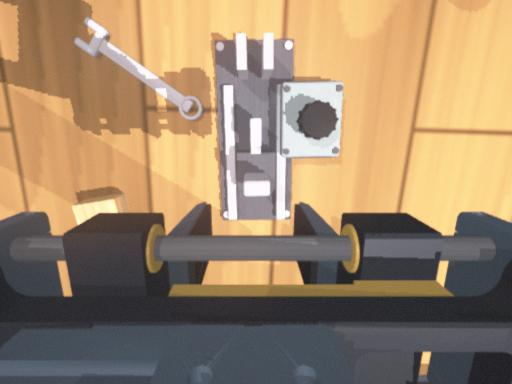

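Emit:
play_rows([
  [[0.2,-0.1,-4,0,0,0],[0,0,-4,0,0,0],[0,0,-4,0,0,0],[0,0,-3.6,0,0,0],[0,0,0,0,0,0]],
])

```text
time_s: 6.12
tcp_pos: [0.563, -0.0764, 0.0556]
eef_rot: [-3.135, -0.001, 1.603]
force: [0.5, 0.6, 0.0]
width: 0.599
gripper_force: 0.0
```

Emit:
play_rows([
  [[0,0,0,0,0,0],[0,0,0,0,0,0],[0,0,0,0,0,0],[0,0,0,0,0,0]],
], hand=-1, grip_force=25)

```text
time_s: 6.62
tcp_pos: [0.5669, -0.0768, 0.0596]
eef_rot: [3.137, 0.001, 1.603]
force: [4.4, 1.3, 4.9]
width: 0.33
gripper_force: 25.0
```

Emit:
play_rows([
  [[0.2,1,0,0,0,0],[0,1,0,0,0,0],[0,1,0,0,0,0],[-0.1,0.8,0,0,0,0],[0,0.4,0,0,0,0],[0,0.4,0,0,0,0]],
])

```text
time_s: 7.38
tcp_pos: [0.5647, -0.0312, 0.0595]
eef_rot: [-3.14, 0.002, 1.604]
force: [-6.0, -2.3, 11.1]
width: 0.328
gripper_force: 25.0
```

Emit:
play_rows([
  [[-0.1,0.4,0.2,0,0,0],[0,0.4,0.1,0,0,0],[0,0.4,0,0,0,0],[0,0,0,0,0,0]],
])

```text
time_s: 7.88
tcp_pos: [0.5641, -0.0181, 0.0597]
eef_rot: [-3.139, -0.001, 1.603]
force: [1.2, -0.2, -14.1]
width: 0.329
gripper_force: 25.0
```

Emit:
play_rows([
  [[0,0.5,-0.2,0,0,0],[-0.1,0.5,0,0,0,0],[0,0.5,0,0,0,0],[0,0.4,0,0,0,0],[0,0.3,0,0,0,0],[0,0.2,0,0,0,0]],
])

```text
time_s: 8.62
tcp_pos: [0.563, 0.0052, 0.0596]
eef_rot: [-3.14, 0.001, 1.604]
force: [-5.6, -8.3, 2.2]
width: 0.328
gripper_force: 25.0
```

Emit:
play_rows([
  [[-0.1,0.3,0,0,0,0],[0,0.2,0,0,0,0],[0,0,0,0,0,0]],
])

```text
time_s: 9.0
tcp_pos: [0.563, 0.0054, 0.0596]
eef_rot: [-3.141, 0.009, 1.606]
force: [-3.1, -19.2, 1.1]
width: 0.324
gripper_force: 25.0
```

Run:
```python
from fit import *
s=arm.get_state();print(s["tcp_pos"],s["eef_rot"],s["time_s"],s["force"])
o=observe(["wrist","scene","side"],JT)
p=report(o,"jig",[.56,.065,.04,-.0])
```

```text
[0.56299371 0.00543699 0.05961932] [-3.1411263   0.00885011  1.6060735 ] 9.0 [ -3.1380348  -19.24769081   1.10445172]
jig [0.5598 0.064  0.0212 0.0016]
   wrist hole_near [ 0.5 -2. ]
   wrist hole_far [-3.5  0.7]
   wrist jig [-1.8  1.3]
   wrist ear_hole [4.5 0.2]
   wrist post_top [0.7 0.1]
   scene hole_near [1.2 3.1]
   scene hole_far [3.9 1.3]
   scene knob_top [-109.7  -31.6]
   scene jig [ 4.6 -0.5]
   scene ear_hole [ 1.9 -1. ]
   scene post_top [3.3 0.9]
   side hole_near [3.  1.2]
   side hole_far [0.2 2.6]
   side knob_top [-117.1 -163.1]
   side jig [ 0.2 -2.5]
   side ear_hole [3.2 1.6]
   side post_top [-0.5 -1.3]
```

Emit:
play_rows([
  [[0,0,0,0,0,0],[0,0,0,0,0,0]],
], hand=-0.1)

```text
time_s: 10.3
tcp_pos: [0.5643, 0.0111, 0.0597]
eef_rot: [3.139, -0.001, 1.602]
force: [-0.9, -0.1, -0.3]
width: 0.445
gripper_force: 0.0
```

Emit:
play_rows([
  [[0,0,3,0,0,0],[0,0,5,0,0,0],[0,0,5,0,0,-0.125],[0,0,1,0,0,-0.125],[-1,3,0,0,0,-0.125],[-1,3,0,0,0,-0.125],[-1,3,0,0,0,-0.125],[-1,3,0,0,0,-0.125]],
])

```text
time_s: 11.3
tcp_pos: [0.523, 0.1324, 0.1995]
eef_rot: [3.142, -0.002, 0.849]
force: [-0.4, 0.7, -0.3]
width: 0.454
gripper_force: 0.0
```

Emit:
play_rows([
  [[-1,3,0,0,0,-0.125],[-1,3,0,0,0,-0.125],[-1,3,0,0,0,-0.125],[-1,3,0,0,0,-0.125],[-1,3,0,0,0,-0.125],[-1,3,0,0,0,-0.125],[0,0,0,0,0,0],[0,0,0,0,0,0]],
])

```text
time_s: 12.3
tcp_pos: [0.4631, 0.3104, 0.1991]
eef_rot: [3.142, -0.0, 0.104]
force: [-0.6, 0.0, 0.0]
width: 0.45
gripper_force: 0.0
```

Run:
```python
from fit import *
s=arm.get_state();print(s["tcp_pos"],s["eef_rot"],s["time_s"],s["force"],s["joint_pos"])
o=observe(["wrist"],PT); save("pinw",cv2.imread("pics/w.png")[:,:,::-1])
report(o,"pin",[.488,.315,.11])
o+=observe(["scene","side"],PT); report(o,"pin",[.488,.315,.11])
o=observe(["wrist","scene","side"],JT)
p=report(o,"jig",[.56,.065,.04,-.0])
```

```text
[0.46306916 0.31037582 0.19910047] [ 3.14155934e+00 -2.52079956e-04  1.04401035e-01] 12.3 [-0.57721045  0.00508382  0.00352998] [ 5.69940297e-01  3.01840072e-01  1.62921836e+00 -1.52745920e-04
  1.21032392e+00  2.03638945e+00]
pin [0.4828 0.3143 0.6292]
   wrist pin [-0.7  3. ]
   wrist pin_nose [ 2.00e-01 -2.66e+02]
   wrist pin_tail [26.1 -1.2]
   wrist stand [-2.2  7.8]
pin [0.4875 0.316  0.2756]
   wrist pin [-2.3 -3.7]
   wrist pin_nose [  39.1 -289.5]
   wrist pin_tail [2.5 0.2]
   wrist stand [-3.6  2.1]
   scene pin [-1.6 -1.4]
   scene pin_nose [4.7 0.7]
   scene pin_tail [-0.5 -1. ]
   scene stand [-0.5 -0.5]
   side pin [0.6 0.8]
   side pin_nose [2.5 6.3]
   side pin_tail [ 2.2 -5.5]
   side stand [ 19.4 104.2]
jig [0.5607 0.0641 0.0707 0.0006]
   wrist hole_near [4.  0.5]
   wrist hole_far [-1.8  2. ]
   wrist jig [-0.5 -1.9]
   wrist ear_hole [-0.9 -1.4]
   scene hole_near [-0.3 -0.1]
   scene hole_far [-0.   0.3]
   scene knob_top [-0.6 -1.3]
   scene jig [5.9 0.1]
   scene ear_hole [-1.4 -1.3]
   side hole_near [-0.9  0.5]
   side hole_far [ -24.3 -103.3]
   side knob_top [0.9 1.4]
   side jig [-4.6 -2.5]
   side ear_hole [ 4.6 -2.3]
   side post_top [ 1.3 -1.8]
```

View pics/pinw.png

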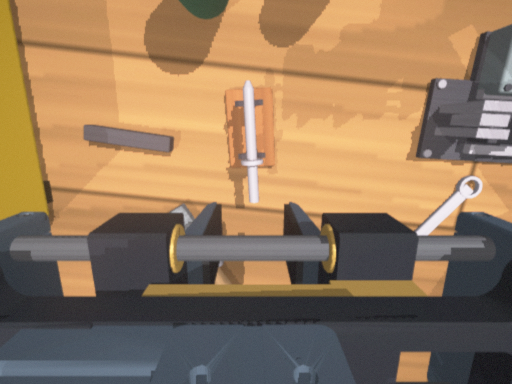

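Run:
```python
from h import *
im=cv2.imread("pics/pinw.png")
g=cv2.cvtColor(im,cv2.COLOR_BGR2HSV)
m=((g[...,1]<60)&(g[...,2]>120)).astype(np.uint8)
for r in range(78,206,8):
    c=np.where(m[r,225:280])[0]+225
    if len(c): print(r,c.min(),c.max(),len(c),np.round(atz("wrist",[r,(c.min()+c.max())/2],.06),4))
print(proj("wrist",[.463,.3104,.06]))
```

```text
86 244 252 9 [0.568  0.3257 0.06  ]
94 243 253 11 [0.5599 0.3249 0.06  ]
102 239 261 19 [0.5519 0.3219 0.06  ]
110 244 254 11 [0.5434 0.3221 0.06  ]
118 244 254 11 [0.5349 0.3213 0.06  ]
126 245 254 10 [0.5264 0.3199 0.06  ]
134 246 255 10 [0.5178 0.3179 0.06  ]
142 246 255 10 [0.509 0.317 0.06 ]
150 246 256 11 [0.5001 0.3155 0.06  ]
158 240 260 20 [0.4909 0.3157 0.06  ]
166 247 256 10 [0.4818 0.3131 0.06  ]
174 248 257 10 [0.4726 0.3109 0.06  ]
182 248 257 10 [0.4631 0.31   0.06  ]
190 249 257 9 [0.4535 0.3084 0.06  ]
198 249 258 10 [0.4438 0.3068 0.06  ]
[252.12234081 182.05344321]
```

Emit:
play_rows([
  [[0,-0.1,-4,0,0,0.046],[0,0,-4,0,0,0],[0,0,-4,0,0,0],[0,0,-2.8,0,0,0],[0,0,-1,0,0,0],[0,0,0,0,0,0],[0,0,0,0,0,0]],
])

```text
time_s: 14.98
tcp_pos: [0.464, 0.3099, 0.0423]
eef_rot: [-3.141, -0.002, 0.149]
force: [0.2, -0.8, -0.2]
width: 0.448
gripper_force: 0.0
```

Emit:
play_rows([
  [[0,0,0,0,0,0],[0,0,0,0,0,0],[0,0,0,0,0,0],[0,0,0,0,0,0]],
], hand=-1, grip_force=30)

```text
time_s: 15.48
tcp_pos: [0.4633, 0.3098, 0.0413]
eef_rot: [-3.141, -0.001, 0.149]
force: [-1.5, 1.3, 1.8]
width: 0.123
gripper_force: 30.0
```

Emit:
play_rows([
  [[0,0,2,0,0,0],[0,0,4,0,0,0],[-1,-4,2,0,0,-0.02],[-1,-4,0,0,0,-0.02],[-1,-4,0,0,0,-0.02],[-1,-4,0,0,0,-0.02],[-1,-4,0,0,0,-0.02],[-0.8,-5.2,0,0,0,-0.009]],
])

```text
time_s: 16.48
tcp_pos: [0.4045, 0.0562, 0.1209]
eef_rot: [3.141, 0.0, 0.041]
force: [0.7, -0.7, -2.0]
width: 0.122
gripper_force: 30.0
```

Emit:
play_rows([
  [[0,0,-3,0,0,0],[0,0,-3,0,0,0],[0,0,-1.8,0,0,0],[0,0,0,0,0,0],[0,0,0,0,0,0]],
])

```text
time_s: 17.1
tcp_pos: [0.4056, 0.0574, 0.0435]
eef_rot: [3.141, -0.001, 0.04]
force: [0.9, 0.5, -1.2]
width: 0.122
gripper_force: 30.0
```

Run:
```python
from fit import *
s=arm.get_state();print(s["tcp_pos"],s["eef_rot"],s["time_s"],s["force"],s["width"])
o=[]
for c in("wrist","scene","side"):
    im=snapshot(c); save("ins_"+c,im)
    for t in("hole_near","hole_far","ear_hole","pin_nose","pin","pin_tail"):
        for m in finder.mark_of(c,t)[:1]:
            print(c,t,round(m["conf"],2),np.round(m["pixel"],1),np.round(atz(c,m["pixel"],.06),4))
            o.append((t,ray(c,m["pixel"])))
for t in("hole_near","hole_far","pin_nose","pin"):
    r=[b for a,b in o if a==t]; print(t,len(r),np.round(tri(r),4))
a=cv2.imread("pics/ins_wrist.png")[0:200,150:350];b=cv2.imread("pics/ins_side.png")[150:270,190:310]
f=lambda a:cv2.resize(a,(390,390),interpolation=cv2.INTER_CUBIC)
cv2.imwrite("pics/both.png",np.hstack([f(a),f(b)]))
```

```text
[0.4055808  0.05737363 0.04348162] [ 3.14148416e+00 -8.60171978e-04  3.99360940e-02] 17.1 [ 0.85616917  0.50785193 -1.17218006] 0.12243833758868503
wrist pin_nose 0.61 [ 32.4 254.8] [0.5183 0.0607 0.06  ]
wrist pin 0.84 [196.9 252.6] [0.4304 0.0582 0.06  ]
wrist pin_tail 0.68 [272.1 252.1] [0.3806 0.0566 0.06  ]
scene hole_near 0.84 [190.7 258.5] [0.5394 0.0565 0.06  ]
scene hole_far 0.65 [202.4 252.8] [0.5832 0.0595 0.06  ]
scene ear_hole 0.61 [198.7 256.5] [0.567  0.0636 0.06  ]
scene pin_nose 0.68 [244.5 393. ] [0.5297 0.4676 0.06  ]
scene pin 0.64 [205.5 223.7] [ 0.6307 -0.0114  0.06  ]
scene pin_tail 0.59 [153.7 282.3] [0.3826 0.0623 0.06  ]
side hole_near 0.91 [203.  248.1] [0.5464 0.0576 0.06  ]
side hole_far 0.72 [202.4 233. ] [0.5842 0.0606 0.06  ]
side ear_hole 0.67 [205.3 238.2] [0.5698 0.0687 0.06  ]
side pin_nose 0.64 [205.5 258.2] [0.5202 0.0628 0.06  ]
side pin 0.61 [329.8 169.7] [0.6517 0.4155 0.06  ]
side pin_tail 0.23 [199.9 233.3] [0.5849 0.0519 0.06  ]
hole_near 2 [0.5444 0.0597 0.065 ]
hole_far 2 [0.5839 0.0601 0.0602]
pin_nose 3 [0.5277 0.2418 0.1856]
pin 3 [ 0.5748  0.126  -0.0117]
```

View pics/both.png

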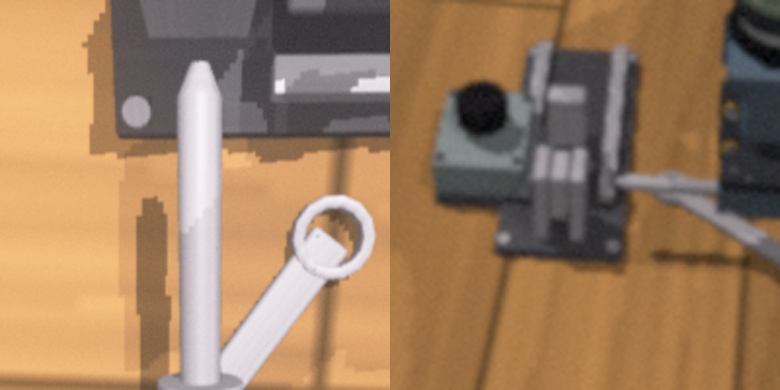

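Run:
```python
from h import *
cal=get_calibration("wrist"); 
for n,px,z in(("corner",(70,211.5),.01),("earbaseL",(19,227),.01),("earbaseR",(19,274),.01)): print(n,np.round(atz("wrist",px,z),4))
for y in(.060,.0634,.066):
    for dy in(-.017,.017): print(y,[np.round(proj("wrist",[.5415-.04*dy,y+dy,z]),1).tolist() for z in(.01,.04,.078)])
for dz in(.04,.08,.12):
    c=dict(cal);c["eye"]=np.array(cal["eye"])+[0,0,dz]; print(dz,proj("wrist",[.5415,.0634,.06],c),proj("wrist",[.5415,.0634,.078],c))
a=cv2.imread("pics/ins_wrist.png")[0:80,190:330]
cv2.imwrite("pics/w3.png",cv2.resize(a,None,fx=5.5,fy=5.5,interpolation=cv2.INTER_CUBIC))
```

```text
corner [0.5073 0.0899 0.01  ]
earbaseL [0.5396 0.0796 0.01  ]
earbaseR [0.5408 0.0481 0.01  ]
0.06 [[281.7, 17.1], [287.4, -3.1], [298.7, -43.1]]
0.06 [[231.0, 17.1], [227.0, -3.1], [219.0, -43.2]]
0.0634 [[276.6, 16.8], [281.4, -3.3], [290.7, -43.5]]
0.0634 [[225.9, 16.8], [220.9, -3.4], [211.0, -43.5]]
0.066 [[272.8, 16.7], [276.8, -3.6], [284.7, -43.8]]
0.066 [[222.0, 16.7], [216.3, -3.6], [204.9, -43.8]]
0.04 [251.23871194  10.86195593] [251.152484    -1.76958692]
0.08 [251.37908231  31.42483133] [251.32290358  23.19520064]
0.12 [251.47573494  45.58348839] [251.4362471   39.79890847]
```

View pics/w3.png

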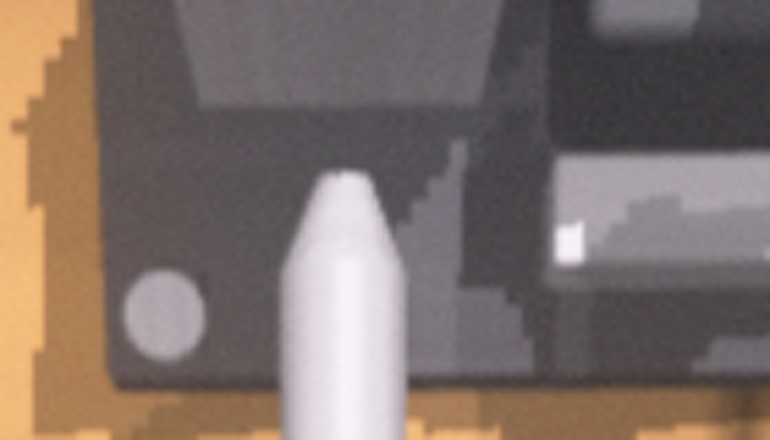

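Emit:
play_rows([
  [[0,0.05,-0.2,0,0,0],[0.8,0.03,0,0,0,0],[0.8,0.03,0,0,0,0],[0,0,0,0,0,0],[0,0,0,0,0,0]],
])

```text
time_s: 18.77
tcp_pos: [0.421, 0.0584, 0.0409]
eef_rot: [3.141, 0.001, 0.04]
force: [-0.1, -0.3, -1.0]
width: 0.125
gripper_force: 30.0
```

Emit:
play_rows([
  [[0.4,0.02,0,0,0,0],[0.4,0.02,0,0,0,0],[0.4,0.02,0,0,0,0],[0.3,0.01,0,0,0,0],[0,0,0,0,0,0]],
])

```text
time_s: 19.4
tcp_pos: [0.4364, 0.0591, 0.041]
eef_rot: [3.142, -0.0, 0.04]
force: [0.5, 0.6, -1.2]
width: 0.12
gripper_force: 30.0
```

Emit:
play_rows([
  [[0.5,0.02,0,0,0,0],[0.5,0.02,0,0,0,0],[0.5,0.02,0,0,0,0],[0.4,0.016,0,0,0,0],[0,0,0,0,0,0]],
])

```text
time_s: 20.02
tcp_pos: [0.4555, 0.0599, 0.0409]
eef_rot: [3.142, -0.0, 0.04]
force: [-0.6, 0.7, -0.6]
width: 0.124
gripper_force: 30.0
```

Emit:
play_rows([
  [[0.5,0.02,0,0,0,0],[0.5,0.02,0,0,0,0],[0.5,0.02,0,0,0,0],[0.5,0.02,0,0,0,0],[0,0,0,0,0,0]],
])

```text
time_s: 20.65
tcp_pos: [0.4756, 0.0607, 0.041]
eef_rot: [3.142, -0.0, 0.04]
force: [-0.1, -0.3, -1.3]
width: 0.122
gripper_force: 30.0
```

Emit:
play_rows([
  [[0.6,0.024,0,0,0,0],[0.6,0.024,0,0,0,0],[0.6,0.024,0,0,0,0],[0.6,0.024,0,0,0,0],[0.6,0.024,0,0,0,0],[0,0,0,0,0,0]],
])

```text
time_s: 21.4
tcp_pos: [0.5057, 0.0619, 0.0409]
eef_rot: [3.142, -0.0, 0.04]
force: [0.0, 0.5, -0.5]
width: 0.123
gripper_force: 30.0
```

Emit:
play_rows([
  [[0.3,0.012,0,0,0,0],[0.3,0.012,0,0,0,0],[0.2,0.01,0,0,0,0],[0,0,0,0,0,0]],
])

```text
time_s: 21.9
tcp_pos: [0.5133, 0.0623, 0.041]
eef_rot: [3.142, -0.0, 0.04]
force: [0.6, 0.4, -1.2]
width: 0.124
gripper_force: 30.0
```

Emit:
play_rows([
  [[0.15,0.006,0,0,0,0],[0.15,0.006,0,0,0,0],[0.15,0.006,0,0,0,0],[0,0,0,0,0,0]],
])

```text
time_s: 22.4
tcp_pos: [0.514, 0.0622, 0.0402]
eef_rot: [3.141, 0.008, 0.04]
force: [-6.9, 0.8, 3.1]
width: 0.123
gripper_force: 30.0
```

Emit:
play_rows([
  [[-0.2,0,0,0,0,0],[0,0,0,0,0,0],[0,0,0,0,0,0],[0,0,0,0,0,0]],
], hand=-0.5)

```text
time_s: 22.9
tcp_pos: [0.5161, 0.0624, 0.0411]
eef_rot: [3.142, -0.001, 0.04]
force: [0.4, 0.5, 0.5]
width: 0.251
gripper_force: 0.0
```

Emit:
play_rows([
  [[-0.5,0,0,0,0,0],[0,0,2,0,0,0],[0,0,4,0,0,0],[-2,0,5,0,0,0],[-4,0,5,0,0,0],[-3,0,0,0,0,0],[0,0,0,0,0,0]],
])

```text
time_s: 23.78
tcp_pos: [0.4197, 0.0624, 0.2004]
eef_rot: [-3.142, -0.001, 0.04]
force: [0.5, -0.0, -0.1]
width: 0.248
gripper_force: 0.0
```

Run:
```python
from fit import *
s=arm.get_state();print(s["tcp_pos"],s["time_s"],s["force"],s["width"])
save("end_w",snapshot("wrist"));save("end_side",snapshot("side"))
for c in("wrist","side"):
  for t in("pin_nose","pin","pin_tail","hole_near","hole_far","ear_hole"):
    for m in finder.mark_of(c,t)[:1]: print(c,t,round(m["conf"],2),np.round(m["pixel"],1),np.round(atz(c,m["pixel"],.06),4))
a=cv2.imread("pics/end_w.png")[0:200,150:350];b=cv2.imread("pics/end_side.png")[150:270,180:300]
f=lambda a:cv2.resize(a,(390,390),interpolation=cv2.INTER_CUBIC)
cv2.imwrite("pics/end.png",np.hstack([f(a),f(b)]))
```

```text
[0.41966794 0.06235915 0.20035549] 23.775 [ 0.53949709 -0.01170579 -0.13514755] 0.24827590167643862
wrist pin 0.83 [ 72.7 254.6] [0.5416 0.0645 0.06  ]
wrist pin_tail 0.82 [120.7 254.2] [0.4919 0.0629 0.06  ]
wrist hole_near 0.87 [ 70.6 257.3] [0.5436 0.0617 0.06  ]
wrist hole_far 0.69 [ 27.9 259.4] [0.5843 0.0613 0.06  ]
wrist ear_hole 0.83 [ 55.9 256.5] [0.5577 0.0632 0.06  ]
side pin_nose 0.6 [199.5 214.8] [0.6314 0.0566 0.06  ]
side pin 0.49 [204.2 249.8] [0.5416 0.0612 0.06  ]
side pin_tail 0.47 [208.7 266.2] [0.4993 0.071  0.06  ]
side hole_near 0.62 [204.  248.1] [0.5459 0.061  0.06  ]
side hole_far 0.73 [202.7 235.7] [0.5774 0.0607 0.06  ]
side ear_hole 0.65 [202.9 242.8] [0.5596 0.059  0.06  ]
```

View pics/end.png

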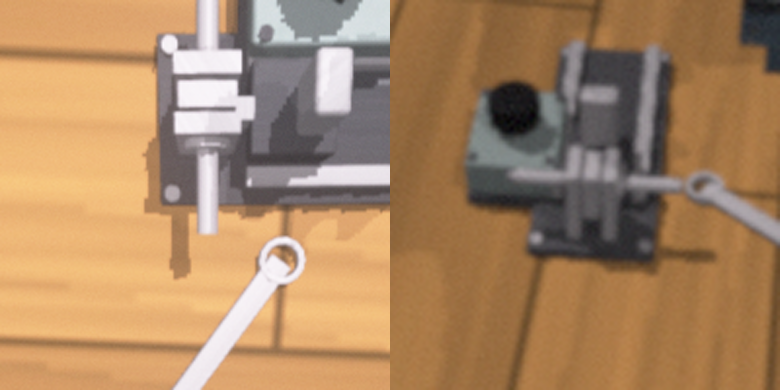

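The wrist view shows the collar against the near ear and the rod coming out beyond the far one. The three ears are in line and the gripper is clear.

```bash
python3 -c "
from workcell import arm
print(arm.job_done())"
```

```text
the job is handed in; nothing more can be done
None
```

The job is handed in, with no verdict reported back: the carriage is home (it never jammed, so I left the knob alone), and the pin is through all three ears, collar against the near ear, released at about 24 s of the 72 s.

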